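# Unload the drain hooks into matching dishes

## Robot

A 6-joint arm with a two-finger parallel gripper is mounted at the origin on the work surface. World frame = base frame: x ahead of the robot, y to its left, z up, the work surface at z = 0. Lengths are in m, angles in rad, forces in N, time in s.
With the tool pointing down it reaches from about 0.35 to 0.8 m from the base axis. Payload 7.3 kg.
Tool frame: the origin (TCP) lies between the finger pads; the fingertips stand 25 mm ahead of it and the grasp point (between the pads) lies 6 mm ahead of it (r.tip_extent is the distance from the TCP to the fingertips, in m); z points along the fingers, y is the direction in which the jaws open and shut (so a half turn about z gives the same grasp; the last joint's range is limited). The gripper opens to 85 mm and grips with 20 to 120 N. Pads are 22 mm wide; open, the fingers measure 114 mm over their backs; the gripper's body (76 mm by 85 mm) begins 54 mm behind the grasp point. The pads swing forward as they close: fully open they stand 13 mm farther back than shut.
Start: joints at [-1.445, 0.342, 1.524, -0, 1.275, -0.146], TCP at [0.141, -0.506, 0.256] pointing down, gripper open.
Joint ranges: [-2.53, 2.53], [-0.77, 2.02], [0.04, 2.7], [-1, 4.14], [0.28, 2.66], [-3.11, 3.11]. Speed limits (rad/s): [2.57, 2.57, 3.14, 3.14, 3.14, 3.14].

## Interface

Orientations are given as a unit quaternion [x, y, z, w].
In Python, from workcell import r, command_gripper, optics gives the robot as it stands. The module is installed in compiled form; this text tells all that it offers. Calls block until the motion is done:
- r.reach(position, orientation): joint-space move of the TCP to a pose.
- r.move_straight(position, orientation=None, speed=0.15, max_force=None): straight line of the TCP; orientation=None keeps the orientation; speed is the mean speed in m/s. With max_force (N) it stops when the force on the tool has changed by that much, and returns True; else False.
- r.movej(angles): joint-space move.
- command_gripper(opening, force=None): finger opening in m; force is the grip in N (None keeps the last); returns when the fingers have stopped.
- r.hold(seconds).
- r.solve_ik(position, orientation): joint angles nearest the present ones, or None.
- r.read_state(): the state.
- optics.get_image(name): name is "scene" or "top"; returns (picture, depth): 400x640x3 uint8, red, green, blue; 400x640 float32, m along the optical axis (not along the pixel's ray), 0 where there is no reading.
- optics.camera_model(name): a dict with "K" (3x3 intrinsics, pixels), "k1" (the pictures are not rectified: a ray, as slopes to the right and down, at radius r is drawn at 1 + k1 r^2 times it, then the intrinsics apply), "R" (3x3) and "t" (3): a world point X has camera coordinates R X + t. Camera axes: x right, y down, z forward; pixel columns grow to the right and rows downward; lengths in m; the calibration is good to about 2 mm. A picture is of the moment at which its call begins. camera_model takes no time and is no camera call.
A pose or a line that the arm cannot do raises r.PlanningError and nothing moves.
- r.finish_job(): hands the job in, once; it reports no verdict.
The state is a dict: "time_s": time; "joint_positions": joint angles; "dq": joint speeds; "tau": joint torques, N m; "eef_pos": TCP position; "eef_rot": TCP orientation; "contact_force": force on the tool from outside, world axes, zero at the start; "torque": the same for the moment, N m; "grip_width": finger opening in m.
Only numpy, scipy, OpenCV 4.12 (cv2) and the standard library are available. Lean on these libraries where they do the work, as an engineer would, in place of code of your own. Each camera call takes 0.05 s, during which the arm holds its last target. There are 200 camera calls.

## Task

The steel slide rack and the round steel basket have drained: lift each one up and off its hook on the drain stand and lower it into the dish of its own shape, the rectangular rack into the rectangular dish and the round basket into the round dish, so that each sits flat on the floor of its dish. Set them down gently, never letting one drop, and leave the bottle, the jar and the computer mouse alone.

Things in the scene. Friction and masses are not known exactly. Their poses are not given: they have to be found in the camera images.
- stand: Fixed drain stand: drip plate 160 x 250 x 12 mm, two posts 177 mm tall. Origin on the bench midway between posts, z up. At y +-75 mm an 8 mm rod hook points to -x: down from the post top to a level seat at x -55 to -85 mm (rod centre z 157), then up to the tip (x -107, z 175). To unhook, raise 30 to 40 mm, then go 60 mm along -x; pass over the hooks, not between.
- slide_rack: Steel rectangular slide rack, open box 56 (x) x 96 (y) x 40 mm. Origin: centre of underside, z up. A 7 mm wire bail rises from the rim's +-y sides via shoulders (y +-30, z 95) to a peak (wire centre z 115). It hangs by the peak on either hook of the stand, rod along its x axis, underside about 51 mm over the bench; 0.15 to 0.35 kg.
- slide_rack_grip (a point): Centre of the black grip block on top of the slide rack: 20 (x) x 24 (y) x 42 mm tall, its foot on the peak of the bail, 21 mm below this point. Axes as the body's, 137 mm above its underside. Grip across y from above, fingertips no more than 14 mm below this point (the bail's wires spread below).
- round_basket: Steel round basket, open, outer diameter 76 mm, 40 mm high. Origin: centre of underside, z up. A 7 mm wire bail rises from the rim's +-y sides via shoulders (y +-30, z 95) to a peak (wire centre z 115). It hangs by the peak on either hook of the stand, rod along its x axis, underside about 51 mm over the bench; 0.15 to 0.35 kg.
- round_basket_grip (a point): Centre of the black grip block on top of the round basket: 20 (x) x 24 (y) x 42 mm tall, its foot on the peak of the bail, 21 mm below this point. Axes as the body's, 137 mm above its underside. Grip across y from above, fingertips no more than 14 mm below this point (the bail's wires spread below).
- rect_dish: White ceramic rectangular dish, loose, 0.6 kg, outside 78 (x) x 118 (y) x 45 mm, wall and floor 5 mm (inside 68 x 108 mm, 40 mm deep). Origin at the centre of its underside, z up. The rack fits with about 6 mm to spare each side when its y axis lies along the dish's y axis, either way round.
- round_dish: White ceramic round dish, loose, 0.6 kg, outer diameter 98 mm, inner 90 mm, 45 mm high, floor 5 mm thick. Origin at the centre of its underside, z up. The basket fits with about 7 mm to spare all round, at any yaw.
- amber_bottle: Bystander: amber reagent bottle with white cap, diameter 64 mm, 130 mm tall; origin at the centre of its underside.
- white_jar: Bystander: white plastic jar with red lid, diameter 72 mm, 100 mm tall; origin at the centre of its underside.
- mouse: Bystander: black cordless computer mouse, 110 (x) x 62 (y) x 34 mm; origin at the centre of its underside.

How it is judged:
At the end, for the whole second after the job is handed in: The slide rack stands in the rectangular dish and the round basket in the round dish, each centred within 12 mm, its underside within 4 mm of the dish floor (under 9 mm over the dish's own underside), upright within 0.06 rad, with the dishes upright too and everything at rest (under 20 mm/s) (x of slide_rack in the frame of rect_dish between -0.012 and 0.012 m and y of slide_rack in the frame of rect_dish between -0.012 and 0.012 m and z of slide_rack in the frame of rect_dish between 0.001 and 0.009 m and angle between each of slide_rack, rect_dish, round_basket, round_dish's own z axis and vertical below 0.06 rad and linear speed of each of slide_rack, rect_dish, round_basket, round_dish below 0.02 m/s and x of round_basket in the frame of round_dish between -0.012 and 0.012 m and y of round_basket in the frame of round_dish between -0.012 and 0.012 m and z of round_basket in the frame of round_dish between 0.001 and 0.009 m); the robot touches nothing.
It fails at once if the rectangular slide rack is dropped: moving faster than 0.6 m/s with no finger holding it (a fall of about 18 mm or more) (linear speed of slide_rack above 0.6 m/s and contact force between the fingers and slide_rack below 0.1 N).
It fails at once if the round basket is dropped: moving faster than 0.6 m/s with no finger holding it (a fall of about 18 mm or more) (linear speed of round_basket above 0.6 m/s and contact force between the fingers and round_basket below 0.1 N).
It fails at once if the amber bottle is moved more than 20 mm (distance of amber_bottle from where it was at the start of the episode above 0.02 m).
It fails at once if the white jar is moved more than 20 mm (distance of white_jar from where it was at the start of the episode above 0.02 m).
It fails at once if the mouse is moved more than 20 mm (distance of mouse from where it was at the start of the episode above 0.02 m).
It also fails if it takes over 72 s, if anything falls off the work surface, if the arm or the gripper's body presses on something with over 40 N, if the wrist force passes 120 N, or if a joint passes its speed limit or range.

## Working session

There is one attempt and no reset: what is moved stays moved. The work goes in short steps, each a Python script; the robot and the scene stay as the last script left them, time stands still between calls to the robot, and variables do not carry over. Pictures are saved under pics/ and viewed, about 8 in all and at most 12, crops included, and the job is handed in when it is done.

```bash
mkdir -p pics; cat > h.py <<'E'
import numpy as np, cv2
from workcell import r, command_gripper, optics
def snap(n,tag):
    im,d=optics.get_image(n); cv2.imwrite(f'pics/{tag}.png',im[:,:,::-1]); np.savez(f'pics/{tag}.npz',im=im,d=d); return im,d
def rays(n,uv):
    m=optics.camera_model(n); K=np.array(m['K']);R=np.array(m['R']);t=np.array(m['t'])
    D=np.array([m['k1'],0,0,0,0.])
    p=cv2.undistortPoints(np.array(uv,float).reshape(-1,1,2),K,D).reshape(-1,2)
    return -R.T@t, np.c_[p,np.ones(len(p))]@R   # unit depth rays in world
def onplane(n,uv,z):
    o,d=rays(n,uv); return o+d*((z-o[2])/d[:,2])[:,None]
def cloud(n,d):
    v,u=np.mgrid[:400,:640]; o,ry=rays(n,np.c_[u.ravel(),v.ravel()])
    P=o+ry*d.reshape(-1,1); P[d.ravel()<=0]=np.nan; return P.reshape(400,640,3)
E
python3 - <<'E'
from h import *
for n in('scene','top'):
    snap(n,n+'0'); m=optics.camera_model(n); print(n,m['K'],m['k1'],-np.array(m['R']).T@m['t'],np.array(m['R'])[2])
print(r.read_state()['time_s'], r.read_state()['eef_rot'])
E
```

```text
scene [[369.6045451    0.         321.10633589]
 [  0.         369.6045451  200.27471798]
 [  0.           0.           1.        ]] 0.005155876142052579 [ 1.39176963 -0.44127723  0.74662983] [-0.75310574  0.29984218 -0.58559919]
top [[467.92177922   0.         318.66047171]
 [  0.         467.92177922 199.33420985]
 [  0.           0.           1.        ]] -0.07905756057691408 [ 0.39036102 -0.10578316  1.30095499] [ 0.16025871 -0.00111    -0.98707442]
0.1 [ 9.90778369e-01  1.35490781e-01 -1.91958749e-06 -6.87491052e-04]
```

View pics/scene0.png

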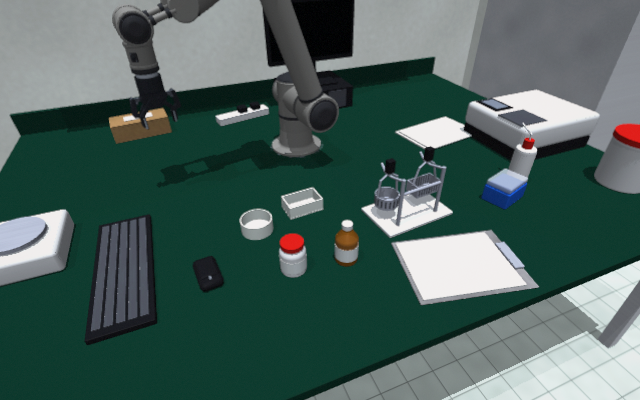

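View pics/top0.png

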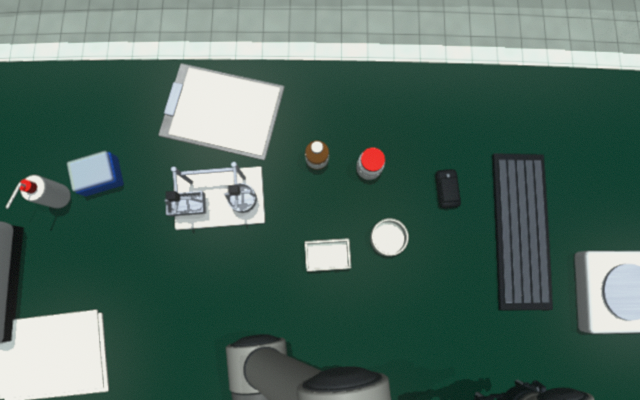

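The scene view shows the basket (387,198) and rack (428,185) on the stand, with the round dish at (256,224) and the rect dish at (302,203). In the top view, the rack is at (185,204), the basket at (242,200), the rect dish at (328,255) and the round dish at (390,237). The hooks point toward the robot. Next I measure them.

```bash
python3 - <<'E'
from h import *
T=np.load('pics/top0.npz');S=np.load('pics/scene0.npz')
boxes={'top':dict(rackgrip=(155,180,185,210),bgrip=(225,180,250,205),rect=(295,228,360,280),round=(362,210,418,265),plate=(165,155,275,235)),
'scene':dict(rackgrip=(418,142,442,166),bgrip=(378,155,400,178),rect=(275,182,328,222),round=(235,205,278,242))}
for n,D in(('top',T),('scene',S)):
    P=cloud(n,D['d']); im=D['im'].astype(int); g=im.max(2)
    for k,(a,b,c,d) in boxes[n].items():
        p=P[b:d,a:c];gg=g[b:d,a:c]; z=p[...,2]; c3=im[b:d,a:c]
        if 'grip' in k:
            m=(gg<50)&(z>.15)
            q=p[m]; print(n,k,m.sum(),np.median(q,0).round(4),q.min(0).round(4),q.max(0).round(4))
            top=q[q[:,2]>q[:,2].max()-.008]; print('   top',len(top),top.mean(0).round(4),np.ptp(top,0).round(4), cv2.minAreaRect((top[:,:2]*1000).astype(np.float32)))
        elif k=='plate':
            m=(c3.min(2)>120)&(z<.03); v,u=np.nonzero(m); q=onplane(n,np.c_[u+a,v+b],.012)
            q=q[(q[:,0]>.2)]; print(n,k,cv2.minAreaRect((q[:,:2]*1000).astype(np.float32)),q.min(0),q.max(0))
        else:
            m=(c3.min(2)>90).astype(np.uint8); cs,_=cv2.findContours(m,0,2); cc=max(cs,key=cv2.contourArea)[:,0]+[a,b]
            # outer contour of top rim at z=.045 (visible rim); side walls may add toward camera
            q=p[(z>.038)&(z<.055)]
            print(n,k,'cloud rim',len(q),cv2.minAreaRect((q[:,:2]*1000).astype(np.float32)))
            print('   contour',cv2.minAreaRect((onplane(n,cc,.045)[:,:2]*1000).astype(np.float32)))
    for k,(a,b,c,d) in dict(bottle=(300,135,335,175),jar=(352,142,390,185),mouse=(432,165,462,212)).items():
        if n=='top':
            q=P[b:d,a:c].reshape(-1,3);q=q[q[:,2]>.015];print(k,q.min(0).round(3),q.max(0).round(3))
E
```

```text
top rackgrip 36 [0.5693 0.2363 0.1975] [0.5634 0.2345 0.1721] [0.5802 0.2519 0.2114]
   top 9 [0.5703 0.2382 0.2066] [0.0156 0.0141 0.0072] ((568.3654174804688, 238.95382690429688), (9.370920181274414, 19.592710494995117), 52.576316833496094)
  return _methods._mean(a, axis=axis, dtype=dtype,
  ret = um.true_divide(
Traceback (most recent call last):
ValueError: zero-size array to reduction operation minimum which has no identity
```

```bash
python3 - <<'E'
from h import *
T=cv2.imread('pics/top0.png');S=cv2.imread('pics/scene0.png')
a=cv2.resize(T[150:240,155:275],None,fx=5,fy=5,interpolation=0)
b=cv2.resize(S[135:235,355:455],None,fx=4,fy=4,interpolation=0)
o=np.zeros((600,790,3),np.uint8); o[:450,:600]=a; 
o[200:600,390:790]=b
o[:450,:480]=cv2.resize(a[:, :],(480,450))[:, :480] if 0 else cv2.resize(a,(480,360)).repeat(1,0)[:360,:480] if 0 else o[:450,:480]
cv2.imwrite('pics/zoomT.png',a); cv2.imwrite('pics/zoomS.png',cv2.resize(b,None,fx=1.4,fy=1.4,interpolation=0))
E
```

```text
(no output)
```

View pics/zoomT.png

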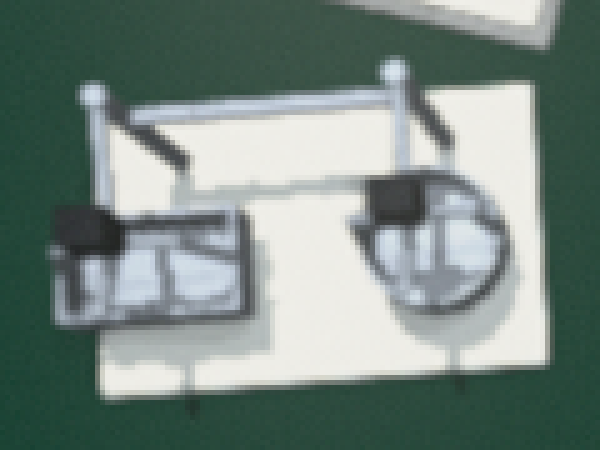

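View pics/zoomS.png

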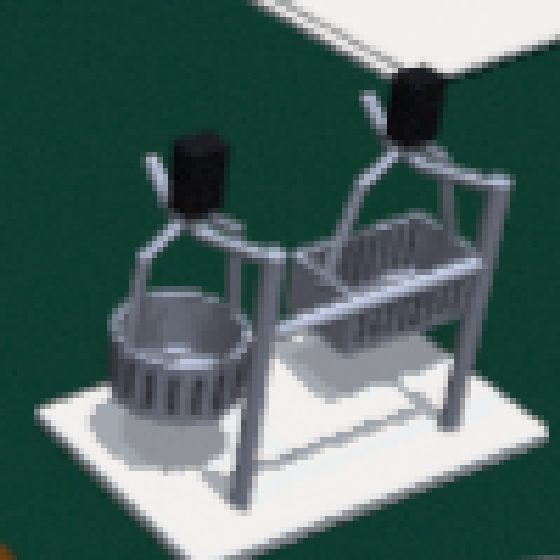

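Top zoom shows posts at (92,97) and (395,72), and black grips at (90,230) and (397,200). The oblique zoom shows both bails on their hooks. I triangulate the grip blobs and fit the dishes by contour.

```bash
cat >> h.py <<'E'
def blob(mask,box):
    a,b,c,d=box; m=mask[b:d,a:c].astype(np.uint8)
    n,l,s,ce=cv2.connectedComponentsWithStats(m); i=1+np.argmax(s[1:,4]); return ce[i]+[a,b], s[i]
def tri(uvT,uvS):
    o1,d1=rays('top',[uvT]);o2,d2=rays('scene',[uvS]); A=np.c_[d1[0],-d2[0]]
    s=np.linalg.lstsq(A,o2-o1,rcond=None)[0]; p,q=o1+s[0]*d1[0],o2+s[1]*d2[0]; return (p+q)/2,np.linalg.norm(p-q)
def dish(n,im,box,z=.045):
    a,b,c,d=box; m=(im[b:d,a:c].min(2)>85).astype(np.uint8)
    cs,_=cv2.findContours(m,0,1); cc=max(cs,key=cv2.contourArea)[:,0]+[a,b]
    return (onplane(n,cc,z)[:,:2]*1000).astype(np.float32)
E
python3 - <<'E'
from h import *
T=np.load('pics/top0.npz')['im'];S=np.load('pics/scene0.npz')['im']
gT,gS=T.max(2)<50,S.max(2)<45
for k,bt,bs in(('rack',(160,180,185,205),(420,142,440,166)),('bask',(226,180,245,200),(380,155,402,178))):
    u,s=blob(gT,bt);v,s2=blob(gS,bs); print(k,u,s,v,s2,tri(u,v))
L=[np.array([155,150])+np.array(p)/5-.4 for p in((92,94),(395,70))]
p=onplane('top',L,.177);print('posts',p, 'yaw',np.degrees(np.arctan2(p[0,1]-p[1,1],p[0,0]-p[1,0]))-90)
pc=[np.array([155,150])+np.array(p)/5-.4 for p in((100,400),(550,365),(533,83))];print('plate',onplane('top',pc,.012))
rc=[np.array([155,150])+np.array(p)/5-.4 for p in((54,327),(255,317),(247,208))];print('rackrim',onplane('top',rc,.091))
print('rect',cv2.minAreaRect(dish('top',T,(295,228,360,280))),cv2.minAreaRect(dish('scene',S,(275,182,328,222))))
for n,I,b in(('top',T,(362,210,418,265)),('scene',S,(235,205,278,242))):
    print('round',cv2.minEnclosingCircle(dish(n,I,b)),cv2.fitEllipse(dish(n,I,b)))
m=(T[135:185,300:395].astype(int)); 
print('bottlecap',onplane('top',[(317,147)],.13),'jarlid',onplane('top',[(372,160)],.1),'mouse',onplane('top',[(448,190)],.02))
E
```

```text
rack [175.30555556 197.25      ] [ 9 13 11  8 36] [428.856 153.6  ] [  4   5  12  14 125] (array([0.57356273, 0.24442783, 0.18575467]), np.float64(0.005967708803229396))Traceback (most recent call last):
  File "<stdin>", line 5, in <module>
  File "h.py", line 17, in blob
    n,l,s,ce=cv2.connectedComponentsWithStats(m); i=1+np.argmax(s[1:,4]); return ce[i]+[a,b], s[i]
                                                      ~~~~~~~~~^^^^^^^^^
    return _wrapfunc(a, 'argmax', axis=axis, out=out, **kwds)
    return bound(*args, **kwds)
ValueError: attempt to get argmax of an empty sequence
```

```bash
python3 - <<'E'
from h import *
T=np.load('pics/top0.npz')['im'];S=np.load('pics/scene0.npz')['im']
print(T[190,232:240].tolist(), T[195,170:176].tolist(), T[230,150].tolist())
blk=lambda I,t:(I.max(2)<t)&(I.max(2).astype(int)-I.min(2)<18)
gT,gS=blk(T,75),blk(S,60)
for k,bt,bs in(('rack',(160,185,185,205),(420,142,440,166)),('bask',(226,180,245,200),(380,155,402,178))):
    u,s=blob(gT,bt);v,s2=blob(gS,bs); print(k,u,s,v,s2,tri(u,v))
L=[np.array([155,150])+np.array(p)/5-.4 for p in((92,94),(395,70))]
p=onplane('top',L,.177);print('posts',p, 'yaw',np.degrees(np.arctan2(p[0,1]-p[1,1],p[0,0]-p[1,0]))-90)
pc=[np.array([155,150])+np.array(p)/5-.4 for p in((100,400),(550,365),(533,83))];print('plate',onplane('top',pc,.012))
rc=[np.array([155,150])+np.array(p)/5-.4 for p in((54,327),(255,317),(247,208))];print('rackrim',onplane('top',rc,.091))
print('rect',cv2.minAreaRect(dish('top',T,(295,228,360,280))),cv2.minAreaRect(dish('scene',S,(275,182,328,222))))
for n,I,b in(('top',T,(362,210,418,265)),('scene',S,(235,205,278,242))):
    print('round',cv2.minEnclosingCircle(dish(n,I,b)),cv2.fitEllipse(dish(n,I,b)))
print('bottlecap',onplane('top',[(317,147)],.13),'jarlid',onplane('top',[(372,160)],.1),'mouse',onplane('top',[(448,190)],.02))
E
```

```text
[[66, 69, 69], [68, 70, 71], [69, 70, 71], [67, 69, 72], [68, 71, 72], [59, 62, 61], [52, 53, 51], [68, 70, 70]] [[51, 54, 57], [51, 53, 56], [54, 57, 60], [53, 55, 59], [51, 55, 54], [42, 46, 45]] [29, 69, 53]
rack [172.15079365 195.97619048] [  6   6  15  14 126] [428.51219512 153.54471545] [  4   5  11  15 123] (array([0.57413688, 0.24797748, 0.18671612]), np.float64(0.0029523229244806494))
bask [234.01149425 189.87356322] [ 3  6 11  9 87] [389.78358209 165.85820896] [  5   4  11  15 134] (array([0.59155493, 0.09802103, 0.18689117]), np.float64(0.0010694490626020968))
posts [[0.64578683 0.25480717 0.177     ]
 [0.65952883 0.10417981 0.177     ]] yaw 5.212763062252989
plate [[0.50915329 0.2922836  0.012     ]
 [0.53237762 0.04172873 0.012     ]
 [0.69239214 0.05635922 0.012     ]]
rackrim [[0.53989814 0.29469514 0.091     ]
 [0.54671395 0.1883273  0.091     ]
 [0.60460159 0.19554979 0.091     ]]
rect ((445.36175537109375, -132.18287658691406), (82.71611022949219, 122.3965835571289), 4.472746849060059) ((472.75, -141.68421936035156), (132.87139892578125, 138.87384033203125), 4.318536281585693)
round ((495.1756896972656, -298.90118408203125), 51.62407684326172) ((495.2046203613281, -299.1227722167969), (100.21686553955078, 101.28956604003906), 27.90157699584961)
round ((520.3740844726562, -302.7038269042969), 74.8723373413086) ((518.8915405273438, -305.09100341796875), (98.86991119384766, 151.7103271484375), 81.19746398925781)
bottlecap [[ 0.71744573 -0.10109366  0.13      ]] jarlid [[ 0.69242873 -0.24669579  0.1       ]] mouse [[ 0.62955061 -0.46929375  0.02      ]]
```

```bash
cat >> h.py <<'E'
YAW=np.radians(5.2); SX=np.array([np.cos(YAW),np.sin(YAW),0])
def q(yaw=YAW): return [np.cos(yaw/2),np.sin(yaw/2),0,0]
def grab(g):  # g: grip xyz
    g=np.array(g); t=g+[0,0,.014]
    r.reach(t+[0,0,.10],q()); r.move_straight(t+[0,0,.045],speed=.15)
    hit=r.move_straight(t,speed=.06,max_force=6); command_gripper(.015,40)
    s=r.read_state(); print('grab hit',hit,s['grip_width'],np.round(s['eef_pos'],4),s['time_s'])
    f0=s['contact_force']; r.move_straight(t+[0,0,.038],speed=.06); r.hold(.3)
    print('dF',np.round(np.subtract(r.read_state()['contact_force'],f0),2))
    r.move_straight(t+[0,0,.038]-.11*SX,speed=.12)
    s=r.read_state(); print('out',s['grip_width'],np.round(s['eef_pos'],4),s['time_s'])
E
python3 - <<'E'
from h import *
T=np.load('pics/top0.npz')['im']
c=dish('top',T,(362,210,418,265)); print('round',c.min(0),c.max(0),c[:,0].max()-49,c[:,1].min()+49)
c=dish('top',T,(295,228,360,280)); print('rect',c.min(0),c.max(0))
grab([.5907,.098,.188])
r.move_straight([.475,-.02,.255],speed=.2)
snap('scene','s1');snap('top','t1')
E
```

```text
round [ 445.6826  -349.39578] [ 545.64417 -249.17407] 496.64417 -300.39578
rect [ 400.90152 -195.58563] [490.09116 -69.3401 ]
grab hit False 0.023513839150218954 [0.5907 0.098  0.2022] 4.7667
dF [-0.96  0.91 -4.26]
out 0.023469432619753594 [0.4818 0.088  0.2401] 6.9167
```

View pics/s1.png

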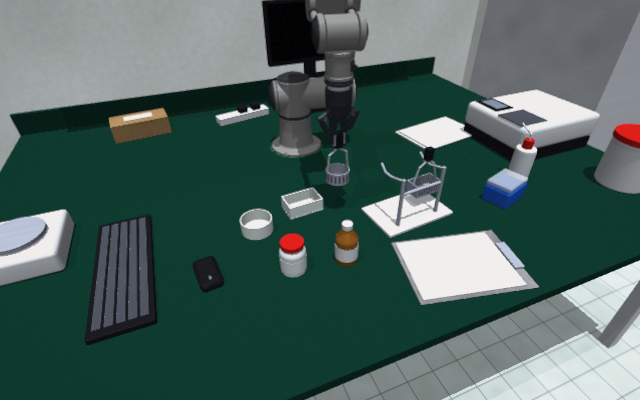

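The basket is held upright at (338,172) in the scene view. I carry it above the round dish and check there.

```bash
python3 - <<'E'
from h import *
r.move_straight([.496,-.2998,.255],speed=.25); r.move_straight([.496,-.2998,.216],speed=.1); r.hold(.3)
I,_=snap('scene','s2');J,_=snap('top','t2')
a=cv2.resize(I[130:260,200:320],None,fx=4,fy=4,interpolation=2)[:,:,::-1]
b=cv2.resize(J[195:275,355:425],None,fx=4,fy=4,interpolation=2)[:,:,::-1]
o=np.zeros((520,780,3),np.uint8);o[:,:480]=a;o[:320,490:770]=b;cv2.imwrite('pics/c2.png',o)
E
```

```text
(no output)
```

View pics/c2.png

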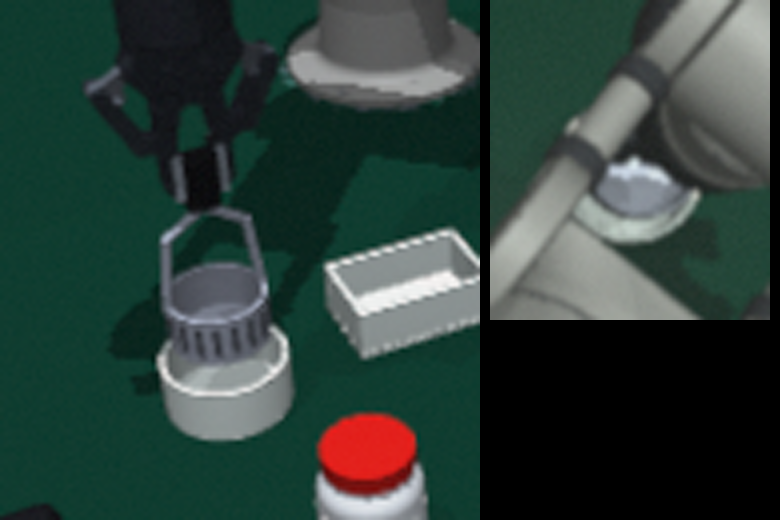

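```bash
python3 - <<'E'
from h import *
m=optics.camera_model('scene');R=np.array(m['R']);K=np.array(m['K'])
X=np.array([[.496,-.2998,z] for z in(.202,.105,.065,.045,0)])
p=cv2.projectPoints(X,cv2.Rodrigues(R)[0],np.array(m['t']),K,np.array([m['k1'],0,0,0,0.]))[0][:,0]
print((p-[200,130])*4+1.5)
# basket/dish measured at rim planes
def w(cx,cy): return [200+(cx-1.5)/4,130+(cy-1.5)/4]
print('dish rim L,R,near,far',onplane('scene',[w(158,360),w(292,360),w(222,394)],.045))
print('bask rim',onplane('scene',[w(163,293),w(271,293),w(217,322)],.105))
E
```

```text
[[198.84830405 178.00711431]
 [215.50817805 289.83006926]
 [221.87981    332.62623943]
 [224.9655443  353.35789641]
 [231.67771487 398.46699771]]
dish rim L,R,near,far [[ 0.48382913 -0.34867454  0.045     ]
 [ 0.52399995 -0.25493385  0.045     ]
 [ 0.54220859 -0.31363556  0.045     ]]
bask rim [[ 0.48453604 -0.33646435  0.105     ]
 [ 0.51611275 -0.26307733  0.105     ]
 [ 0.5349583  -0.30828348  0.105     ]]
```

The centres agree within about 2 mm in the oblique view (dish 225 expected and seen; basket 215.5 expected, 217 seen). Now I lower.

```bash
cat >> h.py <<'E'
def place(x,y):
    r.move_straight([x,y,.170],speed=.06)
    hit=r.move_straight([x,y,.148],speed=.02,max_force=3); s=r.read_state()
    print('down',hit,np.round(s['eef_pos'],4),np.round(s['contact_force'],2),s['time_s'],s['grip_width'])
    return s['eef_pos'][2]
def release():
    command_gripper(.05); p=np.array(r.read_state()['eef_pos']); r.move_straight(p+[0,0,.09],speed=.12)
E
python3 - <<'E'
from h import *
z=place(.496,-.2998)
if .152<z<.160:
    release(); r.move_straight([.45,-.1,.27],speed=.25)
I,_=snap('scene','s3');J,_=snap('top','t3')
a=cv2.resize(I[130:260,200:320],None,fx=4,fy=4,interpolation=2)[:,:,::-1]
b=cv2.resize(J[195:275,355:425],None,fx=4,fy=4,interpolation=2)[:,:,::-1]
o=np.zeros((520,780,3),np.uint8);o[:,:480]=a;o[:320,490:770]=b;cv2.imwrite('pics/c3.png',o)
E
```

```text
down True [ 0.4959 -0.2998  0.1566] [-0.82  0.67  5.5 ] 11.5583 0.02311021224728468
```

View pics/c3.png

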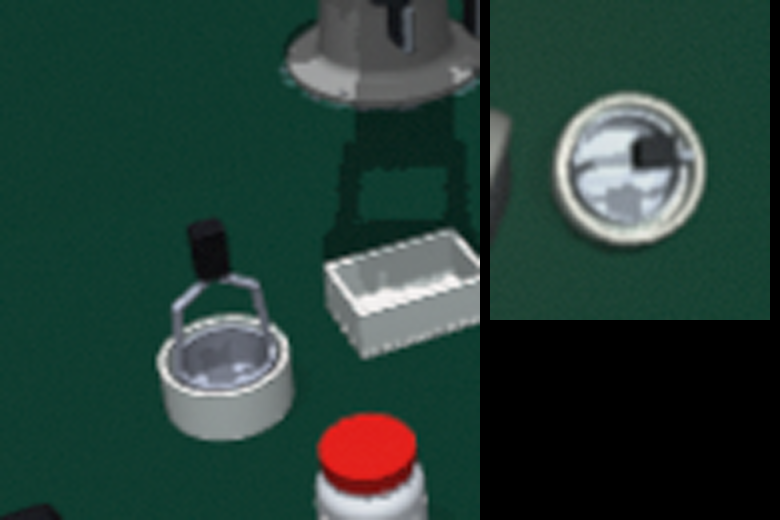

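Basket sits level in the round dish (rims flush at crop (222,350), centred in the top crop at (630,168)). Next is the rack.

```bash
python3 - <<'E'
from h import *
J=np.load('pics/t2.npz')['im'];
grab([.575,.248,.188])
Y=np.radians(4.5)
r.move_straight([.45,.05,.255],speed=.2)
r.move_straight([.446,-.132,.255],q(Y),speed=.2); r.move_straight([.446,-.132,.216],speed=.1); r.hold(.3)
I,_=snap('scene','s4');J,_=snap('top','t4')
a=cv2.resize(I[130:230,240:360],None,fx=4,fy=4,interpolation=2)[:,:,::-1]
b=cv2.resize(J[215:295,290:365],None,fx=4,fy=4,interpolation=2)[:,:,::-1]
o=np.zeros((400,790,3),np.uint8);o[:,:480]=a;o[:320,485:785]=b;cv2.imwrite('pics/c4.png',o)
m=optics.camera_model('scene');R=np.array(m['R']);K=np.array(m['K'])
c,s=np.cos(Y),np.sin(Y); Rz=np.array([[c,-s],[s,c]])
for nm,hx,hy,z in(('rackbottom',.028,.048,.065),('racktop',.028,.048,.105),('dishrim',.039,.059,.045)):
    X=np.array([[*(Rz@[i*hx,j*hy]+[.446,-.132]),z] for i,j in((1,-1),(1,1),(-1,1),(-1,-1))])
    p=cv2.projectPoints(X,cv2.Rodrigues(R)[0],np.array(m['t']),K,np.array([m['k1'],0,0,0,0.]))[0][:,0]
    print(nm,((p-[240,130])*4+1.5).round().tolist())
E
```

```text
grab hit False 0.02336356532032726 [0.5753 0.2478 0.2027] 17.05
dF [-0.52  1.91 -6.09]
out 0.023279599064941398 [0.4661 0.2381 0.2401] 19.2
rackbottom [[208.0, 282.0], [317.0, 250.0], [287.0, 216.0], [181.0, 247.0]]
racktop [[205.0, 240.0], [316.0, 208.0], [286.0, 176.0], [177.0, 205.0]]
dishrim [[202.0, 314.0], [335.0, 273.0], [294.0, 226.0], [165.0, 263.0]]
```

View pics/c4.png

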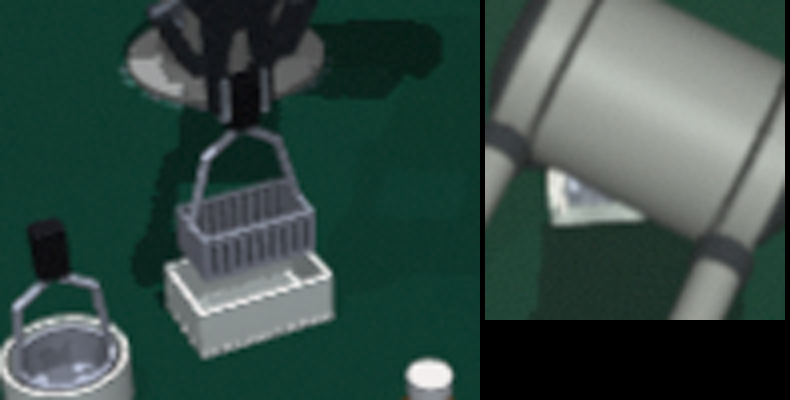

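Rack and dish corners match the predicted pixels within 3 zoomed pixels (under 2 mm). Lower and release.

```bash
python3 - <<'E'
from h import *
z=place(.446,-.132)
if .152<z<.160:
    release(); r.move_straight([.40,.12,.30],speed=.25)
I,_=snap('scene','s5');J,_=snap('top','t5')
a=cv2.resize(I[140:260,230:350],None,fx=4,fy=4,interpolation=2)[:,:,::-1]
b=cv2.resize(J[200:280,290:420],(390,240),interpolation=2)[:,:,::-1]
o=np.zeros((480,800,3),np.uint8);o[:,:480]=a;o[:240,480:800]=cv2.resize(b,(320,240))[:,:];cv2.imwrite('pics/c5.png',o)
E
```

```text
down True [ 0.4459 -0.1321  0.1572] [-1.34 -1.24  4.27] 23.9083 0.023490195332408682
```

View pics/c5.png

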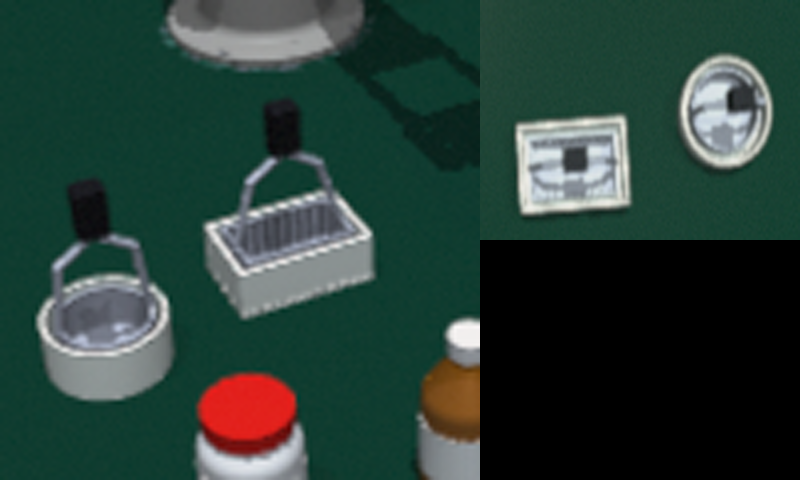

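Both sit level inside their dishes, rims flush. One numeric check of the grip blocks and dishes, then hand in.

```bash
python3 - <<'E'
from h import *
T=np.load('pics/t5.npz')['im'];S=np.load('pics/s5.npz')['im']
blk=lambda I,t:(I.max(2)<t)&(I.max(2).astype(int)-I.min(2)<18)
gT,gS=blk(T,75),blk(S,60)
for k,bt,bs in(('rack',(315,240,345,265),(290,160,310,182)),('bask',(385,222,412,245),(242,180,262,202))):
    print(k,tri(blob(gT,bt)[0],blob(gS,bs)[0]))
print('rect',cv2.minAreaRect(dish('top',T,(295,228,360,280))))
print('round',cv2.fitEllipse(dish('top',T,(362,210,418,265))))
r.finish_job(); print(r.read_state()['time_s'])
E
```

```text
rack (array([ 0.44497109, -0.13284324,  0.14136391]), np.float64(0.0011452731055874917))
bask (array([ 0.49753162, -0.30035129,  0.14233008]), np.float64(0.0003050711169665446))
rect ((445.3325500488281, -132.24795532226562), (82.71553802490234, 122.27983093261719), 4.519387245178223)
round ((495.1236877441406, -299.1125793457031), (99.87910461425781, 101.30328369140625), 27.9050350189209)
the job is handed in; nothing more can be done
the job is handed in; nothing more can be done
```

I unhooked the round basket and then the slide rack, lowered each into its matching dish until a light contact, released them, backed the arm away and handed the job in. The hand-in gives no verdict. The last clock reading was about 24 s, just before the final release, well inside the 72 s limit.

- **Seating height:** the grip centres measured 141 mm (rack) and 142 mm (basket) above the bench, against 142 mm expected when flat on the dish floor.
- **Centring:** the rack is within about 1 mm of its dish centre and the basket within about 3 mm.
- **Dishes:** both moved less than 0.5 mm.
- **Level:** in the last pictures both rims look level and flush with their dishes. I did not measure tilt as a number.
- **Bottle, jar and mouse:** the arm's path stayed well clear of them, but I did not re-measure their positions afterwards.

No final check failed or disagreed. Early on, the black-grip detection failed twice, from patchy depth readings and a colour threshold set too tight. I fixed it before moving the arm.

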